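# Clamp a mortar prism in the test bench

### The job

Slide the carriage of the clamping bench up behind the mortar prism and go on until it has pushed the prism firmly, but without ramming it, against the head block, so that there is no gap at either end. Then turn the turnbuckle barrel on the carriage by its spokes, tops towards the head block, until both jaws have drawn in and grip the sides of the prism tightly. Leave the prism clamped there and do not knock over or shift the weight, nut, bottle and brass bowl standing about.

Things in the scene. Friction and masses are not known exactly. Their poses are not given: they have to be found in the camera images.
- head: Head block, fixed blue stop of the bench: upright block 80 mm wide, 56 mm tall, on the steel bed; its place along the bed differs from time to time. Origin: foot of the middle of its flat stop face, at bed height, 30 mm above the table. x: direction in which the carriage must be slid (into the block); y across the bench; z up. It does not move.
- prism: Grey mortar prism 160 x 40 x 40 mm, 0.4 to 0.75 kg, lying loose and lengthwise on the bed between head block and carriage, a gap at both ends, up to some mm off the middle line. Origin: centre of its underside; x lengthwise, z up. Home: its far end against the stop face (origin 80 mm before it).
- carriage: Carriage on two guide rods: 6 N of friction (8 to 12 N with the prism sliding before it), stays where left, 110 mm travel. Grey plate 165 x 140 mm, top 50 mm above the table. Origin: at bed height below the middle of its pushing face, a steel plate 36 mm wide, 44 mm high, that meets the near end of the prism; x towards the head block, y across, z up.
- post_grip (a point): Grip point of the carriage's handle, a plain upright steel post 24 mm thick at the rear of the carriage, 145 mm behind the pushing face. It rises from the plate to 132 mm above the table; this point lies on its axis 110 mm above the table. Axes as the carriage.
- barrel_axis (a point): Middle of the turnbuckle barrel, on its axis, 60 mm behind the pushing face, 100 mm above the table; moves with the carriage. Steel barrel 22 mm thick, 46 mm long, lying across the carriage (along y). From its middle stand four steel spokes 8 mm thick, 90 degrees apart, ending in black balls 16 mm wide, ball centres 45 mm from the axis. Axes as the carriage; they do not turn.
- barrel (a joint): Turn of the barrel, rad, 0 to 3.2; grows (tightens) as the top spokes go over towards the head block (+x). At 0 one ball is up and back (leaning -45 degrees from vertical), one up and forward (+45). Friction 0.12 N m, stays where left. Each rad draws each jaw in 4 mm; they bear on the prism at about 2.1 to 2.3 rad, then it turns stiff: tight is a push of about 10 N at a ball.
- jaw_left: Jaw on the +y side of the carriage: upright dark steel plate 8 mm thick reaching 35 mm ahead of the pushing face beside the end of the prism, 8 to 38 mm above the bed. One threaded end of the turnbuckle moves it along y. Origin: the carriage's origin at barrel 0, shifted 4 mm to -y per rad; gripping face at y = +29 mm of it.
- jaw_right: The like jaw on the -y side, moved by the other threaded end: origin shifted 4 mm to +y per rad; gripping face at y = -29 mm of it.
- weight: Bystander, to be left alone: brass weight with a little neck and head, 28 mm wide, 46 mm tall, standing on the bench's blue base plate beside a guide rod. Origin: centre of its underside.
- nut: Bystander, to be left alone: dark steel disc 22 mm wide, 14 mm tall, lying on the blue base plate beside the other guide rod. Origin: centre of its underside.
- bottle: Bystander, to be left alone: white plastic bottle, 60 mm wide, 150 mm tall, standing on the table. Origin: centre of its underside.
- bowl: Bystander, to be left alone: small open brass bowl, 100 mm wide, 45 mm tall, on the table. Origin: centre of its underside.
Things that resemble listed ones, but are neither listed nor needed, are in the scene too. What is shaped like the prism but pink or red is not meant.

How it is judged:
By the outcome, as a careful person would: the job done as asked, in the order asked, and still so for the second after the job is handed in, with the robot touching nothing.
It also fails if it takes over 64 s, if anything falls off the work surface, if the arm or the gripper's body presses on something with over 40 N, if the wrist force passes 120 N, or if a joint passes its speed limit or range.

### The arm

A 6-joint arm with a two-finger parallel gripper is mounted at the origin on the work surface. World frame = base frame: x ahead of the robot, y to its left, z up, the work surface at z = 0. Lengths are in m, angles in rad, forces in N, time in s.
With the tool pointing down it reaches from about 0.25 to 0.8 m from the base axis. Payload 3.9 kg.
Tool frame: the origin (TCP) lies at the very end of the fingers, on their centre line; the grasp point (between the pads) lies 19 mm behind it; z points along the fingers, y is the line along which they close (so a half turn about z gives the same grasp; the last joint's range is limited). The gripper opens to 85 mm and grips with 20 to 120 N. Pads are 22 mm wide; open, the fingers measure 114 mm over their backs; the gripper's body (76 mm by 85 mm) begins 54 mm behind the grasp point. The pads swing forward as they close: fully open they stand 13 mm farther back than shut.
Start: joints at [1.318, 0.26, -0.138, 1.173, 0, 1.571], TCP at [0.131, 0.508, 0.231] pointing down, gripper open.
Joint ranges: [-2.78, 2.78], [-0.83, 1.72], [-1.28, 1.37], [-1.9, 2.12], [-1.57, 1.48], [-3.14, 3.14]. Speed limits (rad/s): [2.57, 2.57, 3.14, 3.14, 3.14, 3.14].

### API

Orientations are given as a unit quaternion [w, x, y, z].
In Python, from rig import observe, grab_frame, get_calibration, finish_job gives the robot as it stands.
- The arm moves only by the tool apply_moves, never from a script. Its argument "commands" is a list of rows, each a list of 6 numbers: the shift along the tool's x, y, z as a fraction of full scale, then the turn, a rotation vector about the tool's x, y, z as a fraction of full scale. A call has 1 to 12 rows; each row shifts and turns the commanded pose from where the row before left it, along the tool's axes as they then stand; what a row does not reach is not made up. Full scale, the value 1, is 0.3 m for a shift and 180 degrees for a turn. A row lasts 1/10 s, in which the tool goes at most 50 mm and 8.59 degrees, less where a joint would pass 70% of its speed; a pose out of reach is approached as far as the arm can. A call with a number of a shift or a turn outside -1 to 1 is refused whole. A call with a gripper value outside its range is refused whole. "hand" is the finger opening in mm, from 0 to 85.4, set as the call begins (left out, the last holds). The fingers move at their own pace and stop on an object; "force" is the grip in N (left out, the last holds). Time passes only in rows, so rows that do not move let the fingers close. It gives the time, the measured TCP pose, the force, the opening and the grip force at its end, in the units of the state.
- observe(): the state, without advancing time (a new reading comes with each control period).
- grab_frame(name): name is "scene" or "top"; returns the picture (384x512x3 uint8, red, green, blue); there is no depth.
- get_calibration(name): a dict with "fx", "fy", "cx", "cy" (pixels), "dist" ([k1, k2, p1, p2, k3] as OpenCV has them; the pictures are not rectified), "rvec" (rotation vector, rad) and "tvec" (3), from world to camera coordinates, as OpenCV has them. Camera axes: x right, y down, z forward; pixel columns grow to the right and rows downward; lengths in m; the calibration is good to about 2 mm. A picture is of the moment at which its call begins. get_calibration takes no time and is no camera call.
- finish_job(): hands the job in; it is judged then, once.
The state is a dict: "time_s": time; "joint_pos": joint angles; "qd": joint speeds; "effort": joint torques, N m; "tool_pos": TCP position; "tool_rot": TCP orientation; "contact_force": force on the tool from outside, world axes, zero at the start; "torque": the same for the moment, N m; "finger_gap": finger opening in m; "grip_force": force on a finger pad.
Only numpy, scipy, OpenCV 4.12 (cv2) and the standard library are available. Lean on these libraries where they do the work, as an engineer would, in place of code of your own. Each camera call takes 0.05 s, during which the arm holds its last target. There are 200 camera calls.

## Working session

There is one attempt and no reset: what is moved stays moved. The work goes in short steps, Python scripts to look and compute and a tool call to move; the robot and the scene stay as the last step left them, time stands still between calls to the robot, and variables do not carry over. Pictures are saved under pics/ and viewed, at most 10 in all, crops included, and the job is handed in when it is done.

Besides the shell and the picture viewer there is one more tool, called after "Call:" in YAML: its name, and indented under it one key for each argument. apply_moves: Moves the arm, as the interface text tells. Its arguments: {"type":"object","properties":{"commands":{"type":"array","items":{"type":"array","items":{"type":"number","minimum":-1,"maximum":1}}},"hand":{"type":"number"},"force":{"type":"number"}},"required":["commands"]}

```bash
mkdir -p pics; cat > h.py <<'E'
import numpy as np,cv2
from rig import *
def snap(n,f):
    im=grab_frame(n); cv2.imwrite(f'pics/{f}.png',im[:,:,::-1]); return im
def ray(n,px):
    c=get_calibration(n);K=np.array([[c['fx'],0,c['cx']],[0,c['fy'],c['cy']],[0,0,1]])
    u=cv2.undistortPoints(np.array(px,float).reshape(-1,1,2),K,np.array(c['dist']))[:,0]
    R=cv2.Rodrigues(np.array(c['rvec'],float))[0];t=np.array(c['tvec'],float).ravel()
    return -R.T@t,np.c_[u,np.ones(len(u))]@R
def plane(n,px,z):
    o,d=ray(n,px); return o+d*((z-o[2])/d[:,2])[:,None]
def proj(n,P):
    c=get_calibration(n);K=np.array([[c['fx'],0,c['cx']],[0,c['fy'],c['cy']],[0,0,1]])
    return cv2.projectPoints(np.array(P,float).reshape(-1,1,3),np.array(c['rvec'],float),np.array(c['tvec'],float),K,np.array(c['dist']))[0][:,0]
E
python3 - <<'E'
from h import *
a=snap('scene','s0');b=snap('top','t0')
print(observe())
for n in('scene','top'):print(n,ray(n,[[256,192]]))
E
```

```text
{'time_s': 0.1, 'joint_pos': array([ 1.31799612e+00,  2.60597541e-01, -1.39235648e-01,  1.17270146e+00,
        6.67808326e-06,  1.57078160e+00]), 'qd': array([-0.00101122, -0.00057835,  0.00392687,  0.00045035, -0.00101642,
       -0.00024076]), 'effort': array([ 1.60339696e-03, -4.06507623e+01,  2.54527295e+01,  1.01276441e-02,
        2.16812100e-05, -9.55254052e-06]), 'tool_pos': array([0.1311562 , 0.50772275, 0.23056071]), 'tool_rot': array([-1.12888618e-04,  1.26056440e-01,  9.92022691e-01, -8.61806310e-04]), 'contact_force': array([-0.14409103,  0.03563959, -0.62662088]), 'torque': array([-0.0111877 , -0.01894134,  0.00761043]), 'grip_force': 0.0, 'finger_gap': 0.08569705485926964}
scene (array([ 1.36885356, -0.06972076,  0.65367702]), array([[-0.82604007,  0.0704824 , -0.55920347]]))
top (array([ 0.43789879, -0.00631323,  1.31510771]), array([[ 0.05554338, -0.01325636, -0.99840281]]))
```

View pics/s0.png

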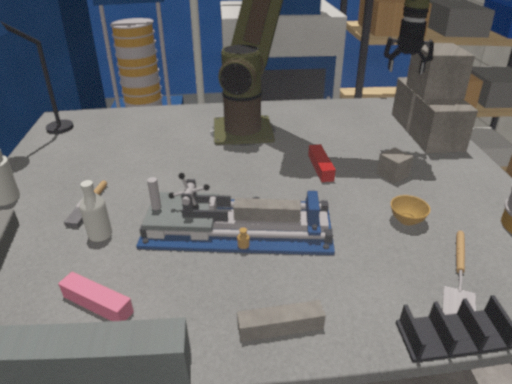

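View pics/t0.png

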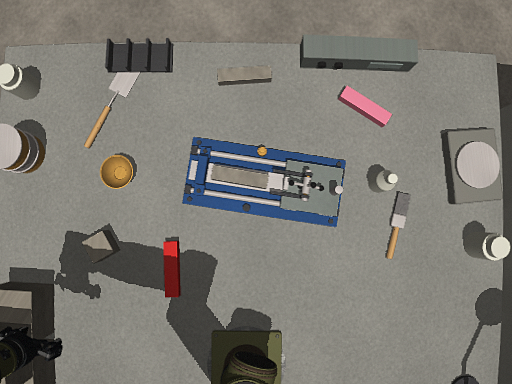

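The scene view shows the bench with its head block at right (312,212) and the carriage at left, with its post at (154,193). In the top view the head is at left (198,170), the post cap is at (339,190), and the bottle at (387,180) stands behind the post. I'll enlarge both.

```bash
python3 - <<'E'
from h import *
a=cv2.imread('pics/t0.png')[130:232,178:358];cv2.imwrite('pics/t0c.png',cv2.resize(a,None,fx=4.4,fy=4.4,interpolation=2))
a=cv2.imread('pics/s0.png')[165:257,130:340];cv2.imwrite('pics/s0c.png',cv2.resize(a,None,fx=3.8,fy=3.8,interpolation=2))
E
```

```text
(no output)
```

View pics/t0c.png

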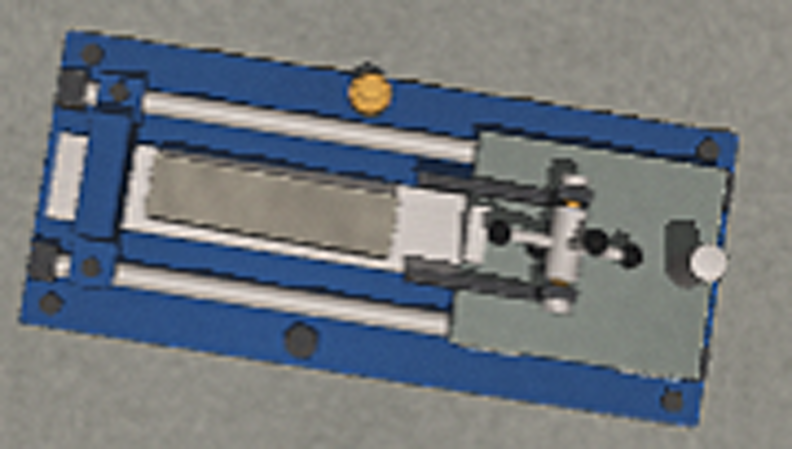

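View pics/s0c.png

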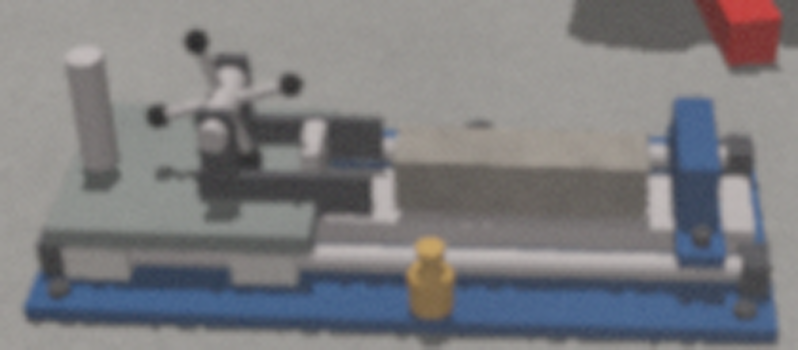

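```bash
python3 - <<'E'
from h import *
np.set_printoptions(precision=4,suppress=True)
T=lambda p:(np.array(p)+.5)/4.4+[178,130]-.5
S=lambda p:(np.array(p)+.5)/3.8+[130,165]-.5
post=plane('top',T([[708,264]]),.132)[0]
pr=plane('top',T([[155,152],[398,190],[388,258],[146,217]]),.07)
hd=plane('top',T([[132,117],[118,242]]),.086)
pl=plane('top',T([[487,207],[480,265],[470,207],[462,262]]),.074)
base=plane('top',T([[68,31],[738,132],[698,426],[22,322]]),.01)
print('post',post);print('prism',pr,pr.mean(0));print('head',hd);print('push',pl)
print('base',base)
ex=(base[0]+base[3]-base[1]-base[2]);ex/=np.linalg.norm(ex);ey=np.array([-ex[1],ex[0],0]);print('ex',ex,np.arctan2(ex[1],ex[0]))
for n,p in dict(post=[post],pr=pr,hd=hd,pl=pl).items():
    q=np.array(p)-post;print(n,np.c_[q@ex,q@ey])
def tri(a,b):
    o1,d1=ray('top',T([a]));o2,d2=ray('scene',S([b]));A=np.c_[d1[0],-d2[0]]
    s=np.linalg.lstsq(A,o2-o1,rcond=None)[0];p=o1+s[0]*d1[0];q=o2+s[1]*d2[0];return (p+q)/2,np.linalg.norm(p-q)
for n,a,b in [('fwd',(498,232),(290,85)),('up',(596,240),(195,40)),('back',(630,255),(157,115)),('post',(708,264),(86,55)),('weight',(370,92),(430,248))]:
    p,g=tri(a,b);print(n,p,g,(p-post)@ex,(p-post)@ey)
print('bottle',plane('top',[[392,178]],.15),'nut',plane('top',T([[301,341]]),.024))
E
```

```text
post [ 0.5136 -0.2433  0.132 ]
prism [[ 0.5837  0.0998  0.07  ]
 [ 0.5617 -0.056   0.07  ]
 [ 0.5181 -0.0501  0.07  ]
 [ 0.5419  0.1046  0.07  ]] [0.5514 0.0246 0.07  ]
head [[0.6039 0.1135 0.086 ]
 [0.5245 0.1205 0.086 ]]
push [[ 0.5514 -0.1127  0.074 ]
 [ 0.5143 -0.1086  0.074 ]
 [ 0.5512 -0.1018  0.074 ]
 [ 0.5161 -0.0971  0.074 ]]
base [[ 0.6721  0.1657  0.01  ]
 [ 0.6112 -0.2883  0.01  ]
 [ 0.4126 -0.2616  0.01  ]
 [ 0.4753  0.1915  0.01  ]]
ex [0.135  0.9908 0.    ] 1.43540856684832
post [[0. 0.]]
pr [[ 0.3494 -0.0232]
 [ 0.1922 -0.0224]
 [ 0.192   0.0216]
 [ 0.3486  0.0189]]
hd [[ 0.3658 -0.0413]
 [ 0.362   0.0383]]
pl [[ 0.1346 -0.0199]
 [ 0.1336  0.0174]
 [ 0.1453 -0.0182]
 [ 0.1452  0.0173]]
fwd [ 0.5328 -0.1166  0.1095] 9.471066615546484e-05 0.12821495306040445 -0.0019089855273535803
up [ 0.5264 -0.1726  0.1418] 0.0008108726349692135 0.07181818340993686 -0.003116692331634375
back [ 0.5215 -0.2026  0.085 ] 0.0004729180250485465 0.04147061607020523 -0.0023357192896292156
post [ 0.5138 -0.2431  0.1276] 0.0022259054796314845 0.00026663877125008943 -0.00015302947268903483
weight [ 0.6275 -0.0373  0.0506] 0.0007142790024484137 0.21952998843726562 -0.08509559683223313
bottle [[ 0.5458 -0.3852  0.15  ]] nut [[0.4654 0.0048 0.024 ]]
```

Call:
apply_moves:
  commands:
    - [-0.093, -0.105, 0, 0, 0, 0]
    - [-0.093, -0.105, 0, 0, 0, 0]
    - [-0.093, -0.105, 0, 0, 0, 0]
    - [-0.093, -0.105, 0, 0, 0, 0]
    - [-0.093, -0.105, 0, 0, 0, 0]
    - [-0.093, -0.105, 0, 0, 0, 0]
    - [-0.093, -0.105, 0, 0, 0, 0]
    - [-0.093, -0.105, 0, 0, 0, 0]
    - [-0.093, -0.105, 0, 0, 0, 0]
    - [-0.093, -0.105, 0, 0, 0, 0]
  hand: 85
  force: 40

```text
time_s: 1.1
tool_pos: [0.3228, 0.1319, 0.2312]
tool_rot: [0.0, 0.126, 0.992, 0.0]
contact_force: [2.0, 0.5, 0.4]
finger_gap: 0.0849
grip_force: 0.0
```

Call:
apply_moves:
  commands:
    - [-0.093, -0.105, 0, 0, 0, 0]
    - [-0.093, -0.105, 0, 0, 0, 0]
    - [-0.093, -0.105, 0, 0, 0, 0]
    - [-0.093, -0.105, 0, 0, 0, 0]
    - [-0.093, -0.105, 0, 0, 0, 0]
    - [-0.093, -0.105, 0, 0, 0, 0]
    - [-0.093, -0.105, 0, 0, 0, 0]
    - [-0.093, -0.105, 0, 0, 0, 0]
    - [-0.093, -0.105, 0, 0, 0, 0]
    - [-0.093, -0.105, 0, 0, 0, 0]

```text
time_s: 2.1
tool_pos: [0.5142, -0.2428, 0.2307]
tool_rot: [-0.0, 0.126, 0.992, 0.0]
contact_force: [0.3, -0.6, 0.5]
finger_gap: 0.0848
grip_force: 0.0
```

Call:
apply_moves:
  commands:
    - [0, 0, 0, 0, 0, 0.0463]
    - [0, 0, 0, 0, 0, 0.0463]
    - [0, 0, 0, 0, 0, 0.0463]
    - [0, 0, 0, 0, 0, 0.0463]
    - [0, 0, 0, 0, 0, 0.0463]
    - [0, 0, 0, 0, 0, 0.0463]
    - [0, 0, 0, 0, 0, 0.0463]
    - [0, 0, 0, 0, 0, 0.0463]
    - [0, 0, 0, 0, 0, 0.0463]
    - [0, 0, 0, 0, 0, 0.0463]
    - [0, 0, 0, 0, 0, 0]
    - [0, 0, 0, 0, 0, 0]

```text
time_s: 3.3
tool_pos: [0.5138, -0.2411, 0.2309]
tool_rot: [-0.0, 0.753, 0.658, -0.0]
contact_force: [-0.4, -0.6, -0.4]
finger_gap: 0.0849
grip_force: 0.0
```

Call:
apply_moves:
  commands:
    - [-0.006, 0, 0.058, 0, 0, 0]
    - [0, 0, 0.058, 0, 0, 0]
    - [0, 0, 0.058, 0, 0, 0]
    - [0, 0, 0.058, 0, 0, 0]
    - [0, 0, 0.058, 0, 0, 0]
    - [0, 0, 0.058, 0, 0, 0]
    - [0, 0, 0.058, 0, 0, 0]
    - [0, 0, 0.054, 0, 0, 0]
    - [0, 0, 0, 0, 0, 0]

```text
time_s: 4.2
tool_pos: [0.5118, -0.2421, 0.091]
tool_rot: [-0.002, 0.753, 0.658, -0.001]
contact_force: [-0.1, -0.4, -0.3]
finger_gap: 0.085
grip_force: 0.0
```

Call:
apply_moves:
  commands:
    - [0, 0, 0, 0, 0, 0]
    - [0, 0, 0, 0, 0, 0]
    - [0, 0, 0, 0, 0, 0]
    - [0, 0, 0, 0, 0, 0]
    - [0, 0, 0, 0, 0, 0]
    - [0, 0, 0, 0, 0, 0]
    - [0, 0, 0, 0, 0, 0]
    - [0, 0, 0, 0, 0, 0]
  hand: 15
  force: 40

```text
time_s: 5.0
tool_pos: [0.5154, -0.2434, 0.0944]
tool_rot: [0.001, 0.754, 0.657, 0.001]
contact_force: [3.5, 0.9, 5.2]
finger_gap: 0.0229
grip_force: 40.1
```

Call:
apply_moves:
  commands:
    - [0.0133, 0, 0, 0, 0, 0]
    - [0.0133, 0, 0, 0, 0, 0]
    - [0.0133, 0, 0, 0, 0, 0]
    - [0.0133, 0, 0, 0, 0, 0]
    - [0.0133, 0, 0, 0, 0, 0]
    - [0.0133, 0, 0, 0, 0, 0]
    - [0.0133, 0, 0, 0, 0, 0]
    - [0.0133, 0, 0, 0, 0, 0]
    - [0.0133, 0, 0, 0, 0, 0]
    - [0.0133, 0, 0, 0, 0, 0]

```text
time_s: 6.0
tool_pos: [0.5206, -0.2063, 0.0944]
tool_rot: [0.003, 0.754, 0.657, -0.001]
contact_force: [2.9, -7.2, 5.1]
finger_gap: 0.023
grip_force: 40.2
```

Call:
apply_moves:
  commands:
    - [0.006, 0, 0, 0, 0, 0]
    - [0.006, 0, 0, 0, 0, 0]
    - [0.006, 0, 0, 0, 0, 0]
    - [0.006, 0, 0, 0, 0, 0]
    - [0.006, 0, 0, 0, 0, 0]
    - [0.006, 0, 0, 0, 0, 0]

```text
time_s: 6.6
tool_pos: [0.522, -0.1965, 0.0944]
tool_rot: [0.004, 0.754, 0.657, -0.002]
contact_force: [2.3, -10.2, 3.9]
finger_gap: 0.0233
grip_force: 40.2
```

Call:
apply_moves:
  commands:
    - [0.005, 0, 0, 0, 0, 0]
    - [0.005, 0, 0, 0, 0, 0]
    - [0.005, 0, 0, 0, 0, 0]
    - [0.005, 0, 0, 0, 0, 0]
    - [0.005, 0, 0, 0, 0, 0]
    - [0.005, 0, 0, 0, 0, 0]

```text
time_s: 7.2
tool_pos: [0.5232, -0.1877, 0.0944]
tool_rot: [0.004, 0.754, 0.657, -0.002]
contact_force: [2.3, -10.0, 4.4]
finger_gap: 0.0229
grip_force: 40.2
```

Call:
apply_moves:
  commands:
    - [0.003, 0, 0, 0, 0, 0]
    - [0.003, 0, 0, 0, 0, 0]
    - [0.003, 0, 0, 0, 0, 0]

```text
time_s: 7.5
tool_pos: [0.5236, -0.185, 0.0944]
tool_rot: [0.004, 0.754, 0.657, -0.002]
contact_force: [3.1, -9.2, 4.3]
finger_gap: 0.0232
grip_force: 40.2
```

Call:
apply_moves:
  commands:
    - [0.003, 0, 0, 0, 0, 0]
    - [0.003, 0, 0, 0, 0, 0]

```text
time_s: 7.7
tool_pos: [0.5238, -0.1832, 0.0944]
tool_rot: [0.004, 0.754, 0.657, -0.002]
contact_force: [2.7, -9.1, 4.2]
finger_gap: 0.0231
grip_force: 40.2
```

Call:
apply_moves:
  commands:
    - [0.003, 0, 0, 0, 0, 0]
    - [0.003, 0, 0, 0, 0, 0]

```text
time_s: 7.9
tool_pos: [0.524, -0.1821, 0.0944]
tool_rot: [0.004, 0.754, 0.656, -0.002]
contact_force: [1.4, -13.7, 4.1]
finger_gap: 0.0232
grip_force: 40.2
```

Call:
apply_moves:
  commands:
    - [0.003, 0, 0, 0, 0, 0]
    - [0.003, 0, 0, 0, 0, 0]
    - [0, 0, 0, 0, 0, 0]

```text
time_s: 8.2
tool_pos: [0.524, -0.1822, 0.0944]
tool_rot: [0.005, 0.755, 0.656, -0.004]
contact_force: [1.4, -16.1, 2.8]
finger_gap: 0.0229
grip_force: 40.0
```

Call:
apply_moves:
  commands:
    - [0.003, 0, 0, 0, 0, 0]
    - [0, 0, 0, 0, 0, 0]

```text
time_s: 8.4
tool_pos: [0.524, -0.1821, 0.0944]
tool_rot: [0.006, 0.755, 0.656, -0.004]
contact_force: [1.6, -17.7, 2.4]
finger_gap: 0.0233
grip_force: 40.0
```

Call:
apply_moves:
  commands:
    - [0.004, 0, 0, 0, 0, 0]
    - [0.004, 0, 0, 0, 0, 0]
    - [0.004, 0, 0, 0, 0, 0]
    - [0, 0, 0, 0, 0, 0]
    - [0, 0, 0, 0, 0, 0]

```text
time_s: 8.9
tool_pos: [0.524, -0.1819, 0.0944]
tool_rot: [0.008, 0.756, 0.655, -0.007]
contact_force: [-0.6, -27.2, 1.2]
finger_gap: 0.0231
grip_force: 39.8
```

```bash
python3 - <<'E'
from h import *
print(observe()['contact_force'])
b=snap('top','t1');a=snap('scene','s1')
c=np.vstack([cv2.resize(b[130:232,178:358],None,fx=3.3,fy=3.3,interpolation=2)[:,:594],cv2.resize(a[165:245,135:340],(594,232),interpolation=2)])
cv2.imwrite('pics/c1.png',c[:,:,::-1])
E
```

```text
[ -0.61362185 -27.1790136    1.23250607]
```

View pics/c1.png

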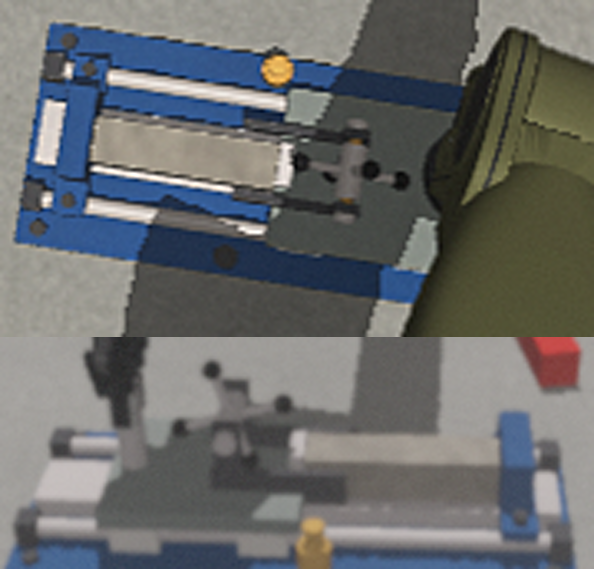

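The prism touches the head block and the push plate, with a steady 27 N of push. Nothing else has moved. I'll relax the arm, release the post and rise.

Call:
apply_moves:
  commands:
    - [-0.01, 0, 0, 0, 0, 0]
    - [-0.01, 0, 0, 0, 0, 0]
    - [0, 0, 0, 0, 0, 0]

```text
time_s: 9.3
tool_pos: [0.524, -0.1818, 0.0943]
tool_rot: [0.004, 0.755, 0.656, -0.002]
contact_force: [2.7, -8.6, 3.1]
finger_gap: 0.0232
grip_force: 40.2
```

Call:
apply_moves:
  commands:
    - [0, 0, 0, 0, 0, 0]
    - [0, 0, 0, 0, 0, 0]
    - [0, 0, 0, 0, 0, 0]
    - [0, 0, 0, 0, 0, 0]
    - [0, 0, 0, 0, 0, 0]
    - [0, 0, 0, 0, 0, 0]
  hand: 80

```text
time_s: 9.9
tool_pos: [0.5226, -0.1771, 0.0932]
tool_rot: [-0.0, 0.754, 0.657, -0.0]
contact_force: [1.0, -0.3, -0.3]
finger_gap: 0.0797
grip_force: 0.0
```

Call:
apply_moves:
  commands:
    - [0, 0, -0.07, 0, 0, 0]
    - [0, 0, -0.07, 0, 0, 0]
    - [0, 0, -0.07, 0, 0, 0]
    - [0, 0, -0.07, 0, 0, 0]
    - [0, 0, -0.07, 0, 0, 0]
    - [0, 0, 0, 0, 0, 0]

```text
time_s: 10.5
tool_pos: [0.5248, -0.1779, 0.2013]
tool_rot: [0.003, 0.754, 0.657, 0.001]
contact_force: [-0.5, -0.1, -0.8]
finger_gap: 0.0797
grip_force: 0.0
```

Call:
apply_moves:
  commands:
    - [0, 0, 0, 0, 0, 0]
    - [0, 0, 0, 0, 0, 0]
    - [0, 0, 0, 0, 0, 0]
    - [0, 0, 0, 0, 0, 0]
    - [0, 0, 0, 0, 0, 0]
    - [0, 0, 0, 0, 0, 0]
    - [0, 0, 0, 0, 0, 0]
    - [0, 0, 0, 0, 0, 0]
  hand: 0

```text
time_s: 11.3
tool_pos: [0.5228, -0.1773, 0.1983]
tool_rot: [-0.0, 0.754, 0.657, -0.0]
contact_force: [-0.4, -0.5, 0.7]
finger_gap: -0.0002
grip_force: 0.0
```

```bash
python3 - <<'E'
from h import *
np.set_printoptions(precision=4,suppress=True)
ex=np.array([.135,.9908,0]);ey=np.array([-ex[1],ex[0],0])
T=lambda p:(np.array(p)+.5)/3.3+[178,130]-.5
S=lambda p:(np.array(p)+.5)*[205/594,80/232]+[135,165]-.5
for a,b in [((300,162),(284,66)),((371,170),(212,33)),((402,181),(180,91))]:
    o1,d1=ray('top',T([a]));o2,d2=ray('scene',S([b]));s=np.linalg.lstsq(np.c_[d1[0],-d2[0]],o2-o1,rcond=None)[0]
    p=o1+s[0]*d1[0];q=o2+s[1]*d2[0];m=(p+q)/2;print(m,np.linalg.norm(p-q),(m-[.535,-.0977,.1])@ex,(m-[.535,-.0977,.1])@ey)
t=observe()['tool_pos'];print((t-[.535,-.0977,.1])@ex,(t-[.535,-.0977,.1])@ey)
E
```

```text
[ 0.5416 -0.0549  0.1102] 0.0020108079529620386 0.04329968845868799 -0.0007450431379850542
[ 0.5335 -0.1109  0.14  ] 0.0018853764094247287 -0.013317805772256767 -0.0002719606209107553
[ 0.5292 -0.1418  0.083 ] 0.0029789733837819196 -0.044485530472184766 -0.00022230906516931427
-0.08056470153822622 0.0013627763800663415
```

Call:
apply_moves:
  commands:
    - [0.0335, 0.005, 0, 0, 0, 0]
    - [0.0335, 0, 0, 0, 0, 0]
    - [0.0335, 0, 0, 0, 0, 0]
    - [0.0335, 0, 0, 0, 0, 0]
    - [0, 0, 0.052, 0, 0, 0]
    - [0, 0, 0.052, 0, 0, 0]
    - [0, 0, 0.052, 0, 0, 0]
    - [0, 0, 0.052, 0, 0, 0]
    - [0, 0, 0, 0, 0, 0]

```text
time_s: 12.2
tool_pos: [0.528, -0.1365, 0.1339]
tool_rot: [-0.002, 0.753, 0.658, -0.001]
contact_force: [-0.0, 0.1, -0.2]
finger_gap: 0.0002
grip_force: 0.0
```

Call:
apply_moves:
  commands:
    - [0.0125, 0, 0, 0, 0, 0]
    - [0.0125, 0, 0, 0, 0, 0]
    - [0.0145, 0, -0.001, 0, 0, 0]
    - [0.0145, 0, -0.001, 0, 0, 0]
    - [0.0145, 0, -0.001, 0, 0, 0]
    - [0.017, 0, 0.002, 0, 0, 0]
    - [0.017, 0, 0.003, 0, 0, 0]
    - [0.017, 0, 0.004, 0, 0, 0]

```text
time_s: 13.0
tool_pos: [0.5348, -0.1017, 0.1341]
tool_rot: [0.0, 0.754, 0.657, 0.0]
contact_force: [-0.6, -3.4, 2.8]
finger_gap: -0.0001
grip_force: 1.6
```

Call:
apply_moves:
  commands:
    - [0.015, 0, 0.007, 0, 0, 0]
    - [0.015, 0, 0.008, 0, 0, 0]
    - [0.015, 0, 0.009, 0, 0, 0]
    - [0.009, 0, 0.009, 0, 0, 0]
    - [0.009, 0, 0.009, 0, 0, 0]
    - [0, 0, 0, 0, 0, 0]

```text
time_s: 13.6
tool_pos: [0.5374, -0.0823, 0.1214]
tool_rot: [-0.001, 0.753, 0.658, 0.001]
contact_force: [-0.1, 0.1, 3.2]
finger_gap: -0.0002
grip_force: 1.2
```

```bash
python3 - <<'E'
from h import *
ex=np.array([.135,.9908,0]);ey=np.array([-ex[1],ex[0],0])
t=observe()['tool_pos']-[.535,-.0977,.1];print(t@ex,t@ey,t[2])
b=snap('top','t2');a=snap('scene','s2')
c=np.vstack([cv2.resize(b[130:232,178:358],None,fx=3.3,fy=3.3,interpolation=2)[:,:594],cv2.resize(a[165:245,135:340],(594,232),interpolation=2)])
cv2.imwrite('pics/c2.png',c[:,:,::-1])
E
```

```text
0.015599429715996404 -0.0002787259958338177 0.021363902271605284
```

View pics/c2.png

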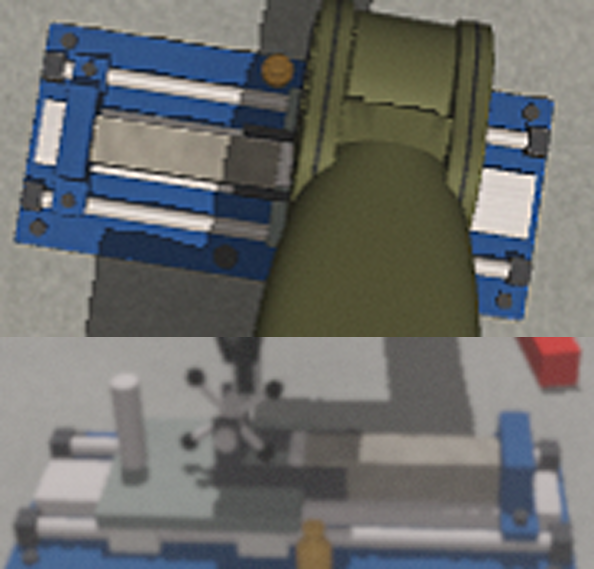

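Call:
apply_moves:
  commands:
    - [0, 0, -0.07, 0, 0, 0]
    - [0, 0, -0.07, 0, 0, 0]
    - [0, 0, -0.07, 0, 0, 0]
    - [-0.058, 0, 0, 0, 0, 0]
    - [-0.058, 0, 0, 0, 0, 0]
    - [-0.058, 0, 0, 0, 0, 0]
    - [-0.058, 0, 0, 0, 0, 0]
    - [0, 0, 0, 0, 0, 0]
    - [0, 0, 0.047, 0, 0, 0]
    - [0, 0, 0.048, 0, 0, 0]
    - [0, 0, 0.048, 0, 0, 0]
    - [0, 0, 0.048, 0, 0, 0]

```text
time_s: 14.9
tool_pos: [0.5272, -0.1512, 0.1261]
tool_rot: [-0.001, 0.754, 0.657, 0.0]
contact_force: [0.2, -0.3, 0.9]
finger_gap: -0.0002
grip_force: 0.0
```

```bash
python3 - <<'E'
from h import *
ex=np.array([.135,.9908,0]);ey=np.array([-ex[1],ex[0],0])
o=observe();t=o['tool_pos']-[.535,-.0977,.1];print(t@ex,t@ey,t[2],o['contact_force'])
E
```

```text
-0.05409423818059266 0.0004694471075148828 0.026077426906427836 [ 0.19188943 -0.34691657  0.88186556]
```

Call:
apply_moves:
  commands:
    - [0.01, 0, -0.004, 0, 0, 0]
    - [0.01, 0, -0.004, 0, 0, 0]
    - [0.0115, 0, -0.007, 0, 0, 0]
    - [0.0115, 0, -0.006, 0, 0, 0]
    - [0.0115, 0, -0.006, 0, 0, 0]
    - [0.0115, 0, -0.005, 0, 0, 0]

```text
time_s: 15.5
tool_pos: [0.5308, -0.1346, 0.1382]
tool_rot: [0.002, 0.754, 0.657, -0.001]
contact_force: [-3.3, -6.7, 4.7]
finger_gap: 0.0001
grip_force: 3.8
```

Call:
apply_moves:
  commands:
    - [0.007, 0, -0.003, 0, 0, 0]
    - [0.007, 0, -0.002, 0, 0, 0]

```text
time_s: 15.7
tool_pos: [0.5313, -0.1308, 0.1403]
tool_rot: [0.003, 0.754, 0.657, -0.001]
contact_force: [-3.8, -8.3, 8.3]
finger_gap: 0.0004
grip_force: 4.4
```

Call:
apply_moves:
  commands:
    - [0.006, 0, -0.002, 0, 0, 0]
    - [0, 0, 0, 0, 0, 0]

```text
time_s: 15.9
tool_pos: [0.5317, -0.1289, 0.1411]
tool_rot: [0.003, 0.754, 0.657, -0.001]
contact_force: [-2.9, -6.6, 7.2]
finger_gap: 0.0004
grip_force: 3.7
```

Call:
apply_moves:
  commands:
    - [0.006, 0, 0.003, 0, 0, 0]
    - [0.006, 0, 0.002, 0, 0, 0]
    - [0, 0, 0, 0, 0, 0]

```text
time_s: 16.2
tool_pos: [0.5329, -0.1245, 0.139]
tool_rot: [0.002, 0.754, 0.657, 0.0]
contact_force: [-0.9, -4.5, 3.6]
finger_gap: -0.0
grip_force: 2.5
```

Call:
apply_moves:
  commands:
    - [0.006, 0, 0.002, 0, 0, 0]
    - [0.006, 0, 0, 0, 0, 0]
    - [0, 0, 0, 0, 0, 0]

```text
time_s: 16.5
tool_pos: [0.5331, -0.1217, 0.1383]
tool_rot: [0.003, 0.754, 0.657, -0.001]
contact_force: [-2.3, -8.0, 5.0]
finger_gap: 0.0001
grip_force: 3.9
```

Call:
apply_moves:
  commands:
    - [0.006, 0, 0, 0, 0, 0]
    - [0.006, 0, 0, 0, 0, 0]
    - [0, 0, 0, 0, 0, 0]

```text
time_s: 16.8
tool_pos: [0.5334, -0.1197, 0.1387]
tool_rot: [0.004, 0.754, 0.657, -0.002]
contact_force: [-3.2, -11.4, 7.0]
finger_gap: -0.0002
grip_force: 6.0
```

Call:
apply_moves:
  commands:
    - [0.006, 0, 0, 0, 0, 0]
    - [0.006, 0, 0, 0, 0, 0]
    - [0, 0, 0, 0, 0, 0]

```text
time_s: 17.1
tool_pos: [0.5336, -0.1181, 0.1391]
tool_rot: [0.005, 0.755, 0.656, -0.003]
contact_force: [-4.7, -16.8, 8.9]
finger_gap: 0.0005
grip_force: 8.5
```

Call:
apply_moves:
  commands:
    - [-0.02, 0, 0, 0, 0, 0]
    - [-0.02, 0, 0, 0, 0, 0]
    - [-0.03, 0, 0, 0, 0, 0]
    - [0, 0, -0.08, 0, 0, 0]
    - [0, 0, -0.1, 0, 0, 0]
    - [0, 0, -0.1, 0, 0, 0]
    - [-0.1, 0, -0.05, 0, 0, 0]
    - [-0.12, 0, 0, 0, 0, 0]
    - [-0.12, 0, 0, 0, 0, 0]
    - [-0.12, 0, 0, 0, 0, 0]
    - [0, 0, 0, 0, 0, 0]

```text
time_s: 18.2
tool_pos: [0.511, -0.2735, 0.2352]
tool_rot: [0.0, 0.755, 0.656, -0.0]
contact_force: [0.7, 0.4, 0.1]
finger_gap: -0.0001
grip_force: 0.0
```

```bash
python3 - <<'E'
from h import *
b=snap('top','t3');a=snap('scene','s3')
c=np.vstack([cv2.resize(b[130:232,178:358],None,fx=3.3,fy=3.3,interpolation=2)[:,:594],cv2.resize(a[165:245,135:340],(594,232),interpolation=2)])
cv2.imwrite('pics/c3.png',c[:,:,::-1])
E
```

```text
(no output)
```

View pics/c3.png

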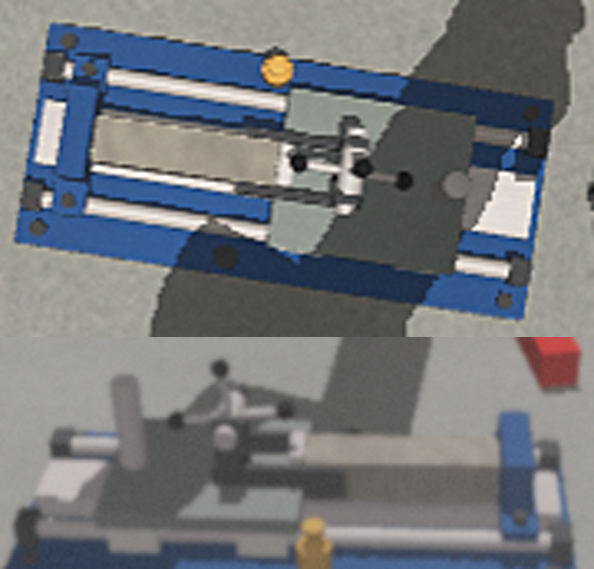

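```bash
python3 - <<'E'
from h import *
ex=np.array([.135,.9908,0])
T=lambda p:(np.array(p)+.5)/3.3+[178,130]-.5
S=lambda p:(np.array(p)+.5)*[205/594,80/232]+[135,165]-.5
for a,b in [((298,163),(286,73)),((363,168),(221,32)),((404,181),(177,84))]:
    o1,d1=ray('top',T([a]));o2,d2=ray('scene',S([b]));s=np.linalg.lstsq(np.c_[d1[0],-d2[0]],o2-o1,rcond=None)[0]
    m=(o1+s[0]*d1[0]+o2+s[1]*d2[0])/2-[.535,-.0977,.1];print(m@ex,m[2],np.degrees(np.arctan2(m@ex,m[2])))
E
```

```text
0.044622136220661315 0.0031223825005199657 85.99731825303515
-0.006271119020083126 0.04135141543548734 -8.623440450020663
-0.045960162036305714 -0.01029296032889801 -102.62332503761708
```

Call:
apply_moves:
  commands:
    - [0.11, 0, 0, 0, 0, 0]
    - [0.11, 0, 0, 0, 0, 0]
    - [0.11, 0, 0, 0, 0, 0]
    - [0.11, 0, 0, 0, 0, 0]
    - [0, 0, 0, 0, 0, 0]
    - [0, 0, 0.1, 0, 0, 0]
    - [0, 0, 0.1, 0, 0, 0]
    - [0, 0, 0.08, 0, 0, 0]
    - [0, 0, 0.045, 0, 0, 0]
    - [0, 0, 0, 0, 0, 0]

```text
time_s: 19.3
tool_pos: [0.5274, -0.1381, 0.136]
tool_rot: [-0.002, 0.753, 0.658, -0.001]
contact_force: [0.1, -0.3, 0.1]
finger_gap: -0.0
grip_force: 0.0
```

Call:
apply_moves:
  commands:
    - [0.02, 0, 0, 0, 0, 0]
    - [0.01, 0, 0, 0, 0, 0]
    - [0.01, 0, 0, 0, 0, 0]
    - [0, 0, 0, 0, 0, 0]

```text
time_s: 19.7
tool_pos: [0.5318, -0.1271, 0.1392]
tool_rot: [0.001, 0.753, 0.658, 0.001]
contact_force: [0.3, -0.0, -0.4]
finger_gap: 0.0002
grip_force: 0.0
```

Call:
apply_moves:
  commands:
    - [0.01, 0, 0, 0, 0, 0]
    - [0, 0, 0, 0, 0, 0]

```text
time_s: 19.9
tool_pos: [0.5317, -0.1242, 0.1386]
tool_rot: [0.0, 0.754, 0.657, 0.0]
contact_force: [1.0, -1.0, 0.2]
finger_gap: -0.0002
grip_force: 0.0
```

Call:
apply_moves:
  commands:
    - [0.01, 0, 0, 0, 0, 0]
    - [0, 0, 0, 0, 0, 0]

```text
time_s: 20.1
tool_pos: [0.532, -0.1219, 0.1384]
tool_rot: [0.0, 0.754, 0.657, -0.0]
contact_force: [-0.2, -2.2, 0.5]
finger_gap: -0.0
grip_force: 0.8
```

Call:
apply_moves:
  commands:
    - [0.006, 0, 0, 0, 0, 0]
    - [0, 0, 0, 0, 0, 0]

```text
time_s: 20.3
tool_pos: [0.5321, -0.1213, 0.1385]
tool_rot: [0.001, 0.754, 0.657, -0.001]
contact_force: [-1.6, -4.9, 0.9]
finger_gap: -0.0
grip_force: 2.7
```

Call:
apply_moves:
  commands:
    - [0.006, 0, 0, 0, 0, 0]
    - [0, 0, 0, 0, 0, 0]

```text
time_s: 20.5
tool_pos: [0.5322, -0.1204, 0.1387]
tool_rot: [0.002, 0.754, 0.657, -0.002]
contact_force: [-2.5, -7.5, 2.4]
finger_gap: -0.0001
grip_force: 3.9
```

Call:
apply_moves:
  commands:
    - [0.006, 0, 0, 0, 0, 0]
    - [0, 0, 0, 0, 0, 0]

```text
time_s: 20.7
tool_pos: [0.5323, -0.1195, 0.1389]
tool_rot: [0.003, 0.754, 0.656, -0.003]
contact_force: [-3.0, -10.0, 2.1]
finger_gap: -0.0002
grip_force: 5.1
```

Call:
apply_moves:
  commands:
    - [0.006, 0, 0, 0, 0, 0]
    - [0, 0, 0, 0, 0, 0]

```text
time_s: 20.9
tool_pos: [0.5325, -0.1187, 0.1391]
tool_rot: [0.003, 0.755, 0.656, -0.003]
contact_force: [-3.3, -13.1, 4.4]
finger_gap: 0.0005
grip_force: 6.3
```

Call:
apply_moves:
  commands:
    - [0.008, 0, 0, 0, 0, 0]
    - [0.008, 0, 0, 0, 0, 0]
    - [0.008, 0, 0, 0, 0, 0]
    - [0, 0, 0, 0, 0, 0]

```text
time_s: 21.3
tool_pos: [0.533, -0.1154, 0.1398]
tool_rot: [0.006, 0.755, 0.655, -0.007]
contact_force: [-6.9, -22.1, 7.8]
finger_gap: 0.0
grip_force: 11.4
```

```bash
python3 - <<'E'
from h import *
a=snap('scene','s4');o=cv2.imread('pics/s3.png')[:,:,::-1]
c=np.hstack([cv2.resize(i[165:215,180:250],None,fx=5.6,fy=5.6,interpolation=2) for i in(o,a)])
cv2.imwrite('pics/c4.png',c[:,:,::-1])
E
```

```text
(no output)
```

View pics/c4.png

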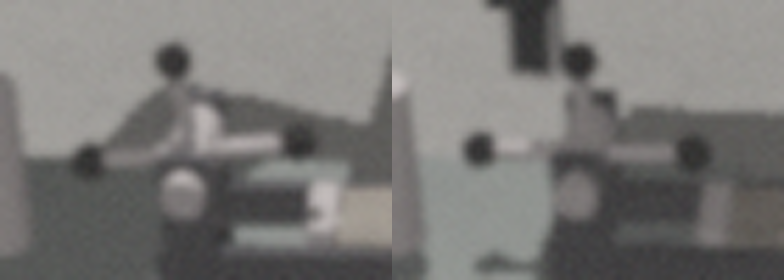

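The ball moved about 2 px under load, so the barrel springs back some when released. I'll back off slowly to see where it settles.

Call:
apply_moves:
  commands:
    - [-0.008, 0, 0, 0, 0, 0]
    - [-0.008, 0, 0, 0, 0, 0]
    - [-0.008, 0, 0, 0, 0, 0]
    - [0, 0, 0, 0, 0, 0]

```text
time_s: 21.75
tool_pos: [0.5325, -0.1185, 0.1391]
tool_rot: [0.003, 0.755, 0.656, -0.003]
contact_force: [-3.0, -11.6, 3.7]
finger_gap: 0.0001
grip_force: 5.7
```

Call:
apply_moves:
  commands:
    - [-0.008, 0, 0, 0, 0, 0]
    - [-0.008, 0, 0, 0, 0, 0]
    - [0, 0, 0, 0, 0, 0]

```text
time_s: 22.05
tool_pos: [0.5322, -0.1205, 0.1386]
tool_rot: [0.001, 0.754, 0.657, -0.001]
contact_force: [-1.9, -5.0, 2.6]
finger_gap: -0.0003
grip_force: 2.9
```

Call:
apply_moves:
  commands:
    - [-0.008, 0, 0, 0, 0, 0]
    - [0, 0, 0, 0, 0, 0]

```text
time_s: 22.25
tool_pos: [0.5321, -0.1213, 0.1383]
tool_rot: [-0.0, 0.754, 0.657, 0.0]
contact_force: [-0.3, -2.0, 2.0]
finger_gap: 0.0001
grip_force: 1.0
```

Call:
apply_moves:
  commands:
    - [-0.008, 0, 0, 0, 0, 0]
    - [0, 0, 0, 0, 0, 0]

```text
time_s: 22.45
tool_pos: [0.5315, -0.1234, 0.138]
tool_rot: [-0.001, 0.754, 0.657, 0.0]
contact_force: [-0.7, 0.1, -1.0]
finger_gap: 0.0001
grip_force: 0.0
```

Call:
apply_moves:
  commands:
    - [-0.03, 0, 0, 0, 0, 0]
    - [-0.02, 0, 0, 0, 0, 0]
    - [0, 0, -0.08, 0, 0, 0]
    - [0, 0, -0.1, 0, 0, 0]
    - [0, 0, -0.1, 0, 0, 0]
    - [-0.1, 0, -0.05, 0, 0, 0]
    - [-0.12, 0, 0, 0, 0, 0]
    - [-0.12, 0, 0, 0, 0, 0]
    - [-0.12, 0, 0, 0, 0, 0]
    - [0, 0, 0, 0, 0, 0]
    - [0, 0, 0, 0, 0, 0]

```text
time_s: 23.55
tool_pos: [0.5103, -0.2763, 0.237]
tool_rot: [-0.0, 0.754, 0.656, 0.0]
contact_force: [0.1, -0.3, -0.1]
finger_gap: -0.0002
grip_force: 0.0
```

```bash
python3 - <<'E'
from h import *
b=snap('top','t5');a=snap('scene','s5')
c=np.vstack([cv2.resize(b[135:205,180:330],(795,371),interpolation=2),cv2.resize(a[165:225,180:340],(795,229),interpolation=2)])
cv2.imwrite('pics/c5.png',c[:,:,::-1])
E
```

```text
(no output)
```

View pics/c5.png

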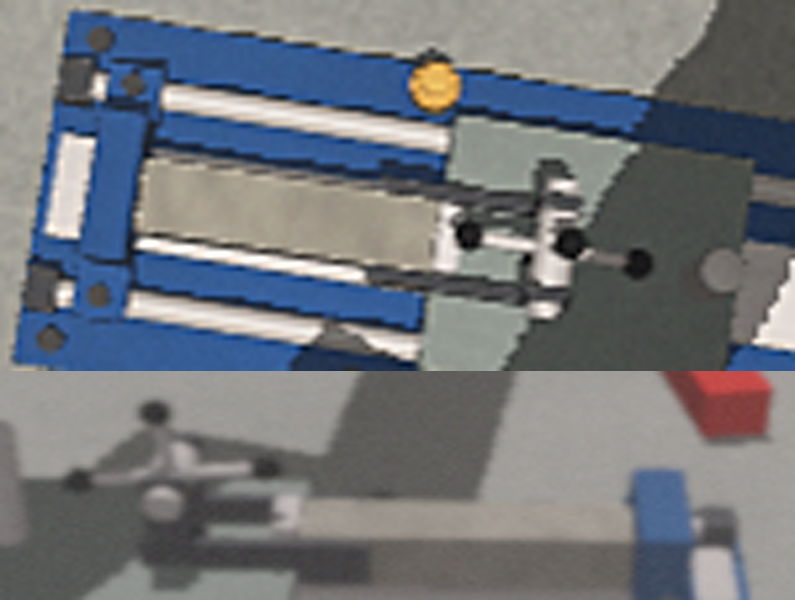

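The prism is tight between the head (145,200) and the push plate (440,240). Both jaws lie against its sides at (400,175) and (400,280), and the weight is undisturbed at (435,87). I'll hand it in.

```bash
python3 -c "
from rig import *
print(finish_job())"
```

```text
the job is handed in; nothing more can be done
None
```

I handed the job in at about 24 s: the prism was pushed against the head block at about 27 N, then clamped by turning the barrel to about 22 N at a ball; the barrel springs back a little on release, so the grip left is lighter than that peak, though the last pictures show no gap at either end, both jaws against the prism and the weight in place.

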